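# Refit the speed knob on the wheel's control box

## Robot

A 7-joint arm with a two-finger parallel gripper is mounted at the origin on a cart in front of the work surface, level with it; the furniture and walls round the work are solid. World frame = base frame: x ahead of the robot, y to its left, z up, the work surface at z = 0. Lengths are in m, angles in rad, forces in N, time in s.
With the tool pointing down it reaches from about 0.35 to 0.9 m from the base axis. Payload 8.1 kg.
Tool frame: the origin (TCP) lies midway between the tips of the shut fingers; the grasp point (between the pads) lies 19 mm behind it; z points along the fingers, x is the direction in which the jaws open and shut, and the axes are right-handed (so a half turn about z gives the same grasp; the last joint's range is limited). The gripper opens to 92 mm and grips with 3 to 60 N. Pads are 19 mm wide; open, the fingers measure 130 mm over their backs; the gripper's body (75 mm by 190 mm) begins 47 mm behind the grasp point.
Start: joints at [-1.216, 0.434, 0.025, 1.573, -0.012, 1.134, -0.075], TCP at [0.276, 0.561, 0.227] pointing down, gripper open.
Joint ranges: [-2.62, 2.62], [-0.44, 2.09], [-1.27, 1.32], [0.08, 2.57], [-1.32, 4.46], [0.12, 2], [-2.74, 2.74]. Speed limits (rad/s): [2.22, 2.22, 3.01, 3.01, 3.14, 3.14, 3.14].

## Interface

Orientations are given as a rotation vector (axis times angle).
In Python, from cell import arm gives the robot as it stands.
- The arm moves only by the tool jog_arm, never from a script. Its argument "commands" is a list of rows, each an object with "translation": the shift along the tool's x, y, z in mm, a list of three; "turn": the turn, a rotation vector about the tool's x, y, z in rad, a list of three. A call has 1 to 12 rows; each row is the pose to reach, as a shift and turn from the pose commanded when the call began, along the tool's axes at that moment; what a row does not reach only later rows make up. A row lasts 1/12 s, in which the tool goes at most 41.7 mm and 7.16 degrees, less where a joint would pass 70% of its speed; a pose out of reach is approached as far as the arm can. A call with a gripper value outside its range is refused whole. "claw" is the closure, from -1 (fully open) to 1 (shut), so that 0 is half open, set as the call begins (left out, the last holds). The fingers move at their own pace and stop on an object; "grip_force" is the grip in N (left out, the last holds). Time passes only in rows, so rows that repeat a pose let the fingers close. It gives the time, the measured TCP pose, the force and the opening at its end, in the units of the state.
- arm.observe(): the state, without advancing time (a new reading comes with each control period).
- arm.get_image(name): name is "side" or "top" or "wrist"; returns the picture (400x640x3 uint8, blue, green, red); there is no depth.
- arm.camera_info(name): a dict with "vertical_fov" (degrees; the focal length in pixels is half the picture's height over the tangent of half this angle, whatever the lens; pixels are square), "cx", "cy" (the principal point, pixels), "eye" and "rotation" of the camera in the world. Camera axes: x right, y up, looking along -z (the intrinsics and any distortion apply to the point x, -y, -z); pixel columns grow to the right and rows downward; lengths in m; the calibration is good to about 2 mm. A picture is of the moment at which its call begins: read the wrist's pose just before it. camera_info takes no time and is no camera call; for the wrist camera it gives the pose at the moment of the call.
- arm.sign_off(): hands the job in, once; it reports no verdict.
Trained networks look in the newest picture that a camera, given by its name, has taken for a name from the list of things; names that differ only in an ending like _2 or _b are one class to them, and where a whole thing is asked for, a point or a joint stands for the part that bears it (a point fixed in the world has none). Each returns a list of dicts, best first, with "confidence" (0 to 1); they miss things now and then, are a little off and sometimes report something else, mostly with a low value. They report only what shows in the picture. A call takes as long as a camera call.
- arm.trace(camera, query): "region" (400x640 bool, what is visible of it) and "box" ([left, top, width, height] in pixels, round what is visible of it).
- arm.landmark_of(camera, query): "at" ([column, row] in pixels: a listed point, or the origin of a listed thing).
The state is a dict: "clock": time; "joints": joint angles; "dq": joint speeds; "joint_efforts": joint torques, N m; "position": TCP position; "ee_rot": TCP orientation; "force": force on the tool from outside, world axes, zero at the start; "ft_torque": the same for the moment, N m; "width": opening from 0.0 (shut) to 1.0 (fully open).
Only numpy, scipy, OpenCV 4.12 (cv2) and the standard library are available. Lean on these libraries where they do the work, as an engineer would, in place of code of your own. Each camera call takes 0.05 s, during which the arm holds its last target. There are 200 camera calls.

## Task

The black speed knob has come off the wheel's control box: put it back on the D-shaped shaft, turning it by feel under a light touch, never forcing it, until its flat matches the shaft's, and press it straight on until it snaps fully home against the panel. Then turn the fitted knob so that its pointer points at the round OFF dot, and let go. Leave the other things on the table where they are.

Things in the scene. Friction and masses are not known exactly. Their poses are not given: they have to be found in the camera images.
- control_box: Grey box with an aluminium top panel, 150 (its x) x 124 (its y) x 58 mm, fixed to the table. Origin at the middle of its underside, below the shaft; z up. At its yaw 0 its rocker switch and small lamp are on the robot's side. The D-shaft stands upright in the middle of the panel, in a scale of black ticks at radius 36 mm; the one round black dot, OFF, lies on the +y side.
- shaft_foot (a point): Point on the panel's surface on the shaft's axis, 58 mm above the table; z along the shaft, axes those of the box (NOT of the shaft's flat). The steel D-shaft is 18 mm across, 22 mm tall, top edge chamfered 1 mm, with one flat 2.5 mm from its axis along its whole length and two small sprung balls at 11 mm height, 90 degrees either side of the flat.
- shaft_top (a point): Centre of the shaft's top, 22 mm above shaft_foot; axes those of the box. The shaft turns stiffly (0.06 N m, no spring; it stays put under a light rub). How it stands turned is NOT measured: at the start its flat faces between 0.55 and 2.05 rad clockwise, seen from above, of the direction to the OFF dot.
- off_point (a point): Point on the panel 29 mm from the shaft's axis towards the round OFF dot (control box +y); the tip of the fitted knob's pointer is above it when the knob is at OFF.
- control_knob: The loose black round solid knob, 180 g, 40 mm tall, standing on the table on its skirt, open side down. Origin at the centre of its underside; x towards its pointer, z up. Fluted grip 40 mm in diameter, from 6 to 40 mm above the underside; skirt 48 mm in diameter, 6 mm high, with the pointer nub sticking out.
- knob_centre (a point): Centre of the knob, on its axis, 20 mm above its underside; axes those of the knob, x towards its pointer. When home this point is 20 mm above shaft_foot, the skirt on the panel.
- knob_bore (a point): Mouth of the bore, on the knob's axis 4 mm above its underside: 45 degree lead-in (none on the flat) up to 6.5 mm, then a D bore 19.4 mm across up to 24 mm, its flat 3.0 mm from the axis ON THE POINTER'S SIDE. It enters gently only with the flats within about 0.15 rad; else it stops with the underside 13 to 16 mm above the panel. Aligned, it slides to about 8 mm, where the balls resist; 5 to 15 N snaps it home.
- knob_pointer (a point): Tip of the knob's pointer (white line on top, nub on the skirt), 29 mm from the knob's axis, 3 mm above its underside.
- rib_green: Green kidney rib, 50x82x9 mm; a bystander; origin at the centre of its underside.
- brush_flat: Flat brush lying along x, 184x28x13 mm, between knob and box; a bystander; origin at the centre of its underside.
- cup_bisque: Pale bisque cup, 65 mm wide, 67 mm tall; a bystander; origin at the centre of its underside.
- sprig_mould: White plaster block mould, 52x70x31 mm; a bystander; origin at the centre of its underside.
- glaze_jar_2: White jar with a black lid, 58 mm wide, 74 mm tall; a bystander; origin at the centre of its underside.
- small_bowl: Beige bowl, 124 mm wide, 45 mm tall; a bystander; origin at the centre of its underside.

How it is judged:
By the outcome, as a careful person would: the job done as asked, in the order asked, and still so for the second after the job is handed in, with the robot touching nothing.
It also fails if it takes over 72 s, if anything falls off the work surface, if the arm or the gripper's body presses on something with over 40 N, if the wrist force passes 120 N, or if a joint passes its speed limit or range.

## Working session

There is one attempt and no reset: what is moved stays moved. The work goes in short steps, Python scripts to look and compute and a tool call to move; the robot and the scene stay as the last step left them, time stands still between calls to the robot, and variables do not carry over. Pictures are saved under pics/ and viewed, about 8 in all and at most 12, crops included, and the job is handed in when it is done.

Besides the shell and the picture viewer there is one more tool, called after ">>>" as name([rows], argument=value, ...), one row to a line, values as JSON. jog_arm: Moves the arm, as the interface text tells. Its arguments: {"type":"object","properties":{"commands":{"type":"array","items":{"type":"object","properties":{"translation":{"type":"array","items":{"type":"number"}},"turn":{"type":"array","items":{"type":"number"}}}}},"claw":{"type":"number"},"grip_force":{"type":"number"}},"required":["commands"]}

```bash
mkdir -p pics; ls
cat > h.py <<'E'
import numpy as np, cv2
from scipy.spatial.transform import Rotation as R
from cell import arm
def ray(cam,px):
    i=arm.camera_info(cam); f=200/np.tan(np.radians(i['vertical_fov'])/2)
    Rm=np.array(i['rotation']); Rm=Rm if Rm.shape==(3,3) else R.from_rotvec(Rm).as_matrix()
    d=i.get('distortion')
    x=(px[0]-i['cx'])/f; y=(px[1]-i['cy'])/f
    return np.array(i['eye']), Rm@np.array([x,-y,-1])
def at_z(cam,px,z):
    e,d=ray(cam,px); return e+d*(z-e[2])/d[2]
def tri(p):
    A=np.zeros((3,3));b=np.zeros(3)
    for cam,px in p:
        e,d=ray(cam,px); d=d/np.linalg.norm(d);P=np.eye(3)-np.outer(d,d);A+=P;b+=P@e
    return np.linalg.solve(A,b)
def st():
    s=arm.observe(); print('t',s['clock'],'p',np.round(s['position'],4),'rv',np.round(s['ee_rot'],4),'F',np.round(s['force'],2),'M',np.round(s['ft_torque'],3),'w',round(float(s['width']),4),'q',np.round(s['joints'],3))
    return s
E
python3 - <<'E'
from h import *
st()
for c in ['top','side','wrist']:
    print({k:np.round(v,4).tolist() if not isinstance(v,str) else v for k,v in arm.camera_info(c).items()})
    im=arm.get_image(c); cv2.imwrite(f'pics/{c}0.png',im)
    if c=='wrist': continue
    for q in ['knob_centre','knob_pointer','shaft_top','off_point','control_box']:
        r=arm.landmark_of(c,q); print(c,q,[(np.round(a['at'],1).tolist(),round(a['confidence'],2)) for a in r[:2]])
E
```

```text
pics
t 0.0 p [0.2761 0.5602 0.2259] rv [ 2.6668e+00  1.6589e+00 -2.0000e-03] F [ 0.11 -0.61  0.16] M [ 0.009  0.038 -0.021] w 0.999 q [-1.216  0.435  0.025  1.574 -0.012  1.134 -0.075]
{'vertical_fov': 53.7994, 'cx': 315.846, 'cy': 201.4601, 'eye': [0.4875, -0.0116, 0.9952], 'rotation': [0.1388, -0.1094, -1.586]}
top knob_centre [([405.0, 255.0], 0.79), ([298.1, 232.5], 0.41)]
top knob_pointer [([404.9, 240.4], 0.6)]
top shaft_top [([297.2, 231.5], 0.81)]
top off_point [([286.1, 229.7], 0.92)]
top control_box [([299.2, 234.8], 0.86)]
{'vertical_fov': 45.077, 'cx': 325.9817, 'cy': 195.8465, 'eye': [0.3547, -1.1229, 0.5517], 'rotation': [1.184, -0.139, -0.1729]}
side knob_centre [([306.7, 264.3], 0.78), ([306.7, 265.6], 0.47)]
side knob_pointer [([317.5, 272.2], 0.64), ([307.2, 222.1], 0.43)]
side shaft_top [([311.2, 194.9], 0.85)]
side off_point [([308.4, 195.3], 0.77), ([254.8, 193.6], 0.48)]
side control_box [([305.8, 224.6], 0.74), ([310.1, 193.1], 0.71)]
{'vertical_fov': 63.3819, 'cx': 317.86, 'cy': 204.1873, 'eye': [0.2032, 0.5967, 0.3834], 'rotation': [-0.2691, -0.1668, 1.1049]}
```

Run:
```python
from h import *
k=tri([('top',(405,255)),('side',(306.7,264.3))]);p=tri([('top',(404.9,240.4)),('side',(317.5,272.2))])
s=tri([('top',(297.2,231.5)),('side',(311.2,194.9))]);o=tri([('top',(286.1,229.7)),('side',(308.4,195.3))])
print(k,p,s,o)
print(at_z('top',(405,255),.02),at_z('top',(404.9,240.4),.003),at_z('top',(297.2,231.5),.08),at_z('top',(286.1,229.7),.058))
im=cv2.imread('pics/top0.png'); a=cv2.resize(im[160:300,240:460],None,fx=3.6,fy=3.6,interpolation=cv2.INTER_CUBIC)
cv2.imwrite('pics/a.png',a)
```

```text
[ 0.50977711 -0.21075672  0.01950565] [ 5.39884689e-01 -2.15410277e-01 -3.31425267e-04] [0.56700437 0.04849595 0.07758589] [0.56859568 0.07611512 0.06578777]
[ 0.50592326 -0.21005743  0.02      ] [ 0.54237386 -0.21516964  0.003     ] [0.56332913 0.04885497 0.08      ] [0.56994709 0.07675598 0.058     ]
```

View pics/top0.png

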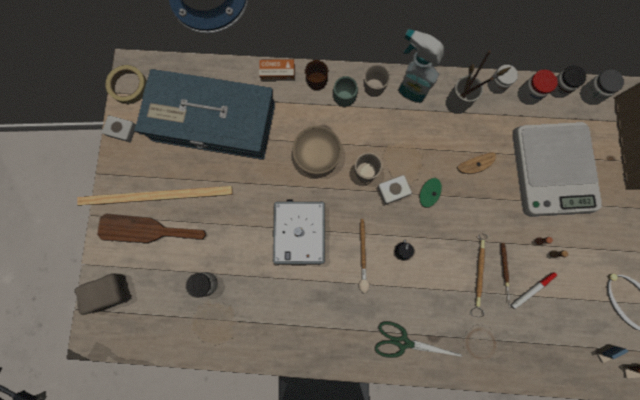

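View pics/a.png

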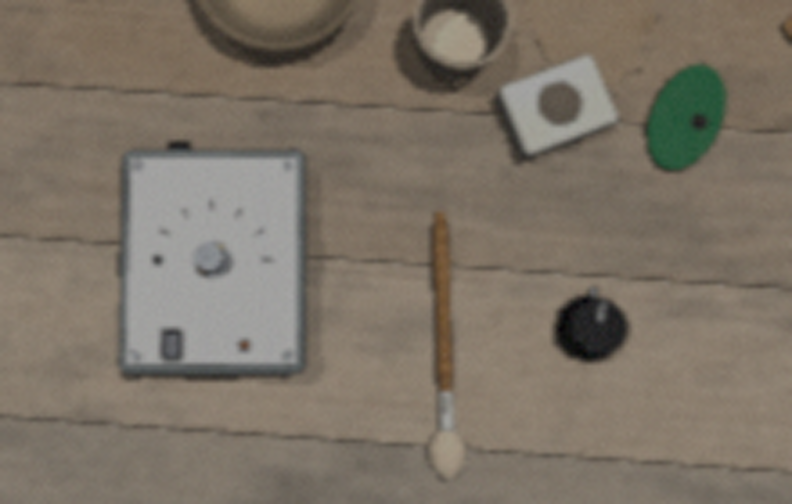

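```bash
cat >> h.py <<'E'
def to(pos,yaw_deg,tilt_fix=True):
    s=st(); Rc=R.from_rotvec(s['ee_rot'])
    y=np.radians(yaw_deg); Rt=R.from_matrix(np.array([[np.cos(y),np.sin(y),0],[np.sin(y),-np.cos(y),0],[0,0,-1]]))
    print('trans mm',np.round(Rc.inv().apply(np.array(pos)-s['position'])*1000,1),'turn',np.round((Rc.inv()*Rt).as_rotvec(),3))
def yaw():
    X=R.from_rotvec(arm.observe()['ee_rot']).apply([1,0,0]); return np.degrees(np.arctan2(X[1],X[0]))
E
python3 -c "
from h import *
to([.566,.049,.23],5)"
```

```text
t 0.65 p [0.2763 0.5606 0.2267] rv [-2.6677e+00 -1.6592e+00 -1.0000e-04] F [-0.4   1.2   0.15] M [-0.026 -0.085 -0.043] w 0.9999 q [-1.216  0.434  0.025  1.573 -0.012  1.134 -0.075]
trans mm [-330.8  486.    -3.3] turn [-0.    -0.     1.026]
```

>>> jog_arm([
  {"translation": [-331, 486, -3], "turn": [0, 0, 1.026]},
  {"translation": [-331, 486, -3], "turn": [0, 0, 1.026]},
  {"translation": [-331, 486, -3], "turn": [0, 0, 1.026]},
  {"translation": [-331, 486, -3], "turn": [0, 0, 1.026]},
  {"translation": [-331, 486, -3], "turn": [0, 0, 1.026]},
  {"translation": [-331, 486, -3], "turn": [0, 0, 1.026]},
  {"translation": [-331, 486, -3], "turn": [0, 0, 1.026]},
  {"translation": [-331, 486, -3], "turn": [0, 0, 1.026]},
  {"translation": [-331, 486, -3], "turn": [0, 0, 1.026]},
  {"translation": [-331, 486, -3], "turn": [0, 0, 1.026]},
  {"translation": [-331, 486, -3], "turn": [0, 0, 1.026]},
  {"translation": [-331, 486, -3], "turn": [0, 0, 1.026]},
])

```text
clock: 1.65
position: [0.5232, 0.1238, 0.2296]
ee_rot: [-3.138, -0.137, -0.001]
force: [0.0, 0.6, 0.9]
width: 1.003
```

```bash
python3 -c "
from h import *
to([.566,.049,.23],5)"
```

```text
t 1.65 p [0.5232 0.1238 0.2296] rv [-3.1381e+00 -1.3710e-01 -1.1000e-03] F [0.04 0.55 0.85] M [-0.001  0.018  0.01 ] w 1.0032 q [-0.653  0.296  0.415  1.809 -0.135  1.064 -0.101]
trans mm [36.1 78.2 -0.4] turn [-0.    -0.001  0.   ]
```

>>> jog_arm([
  {"translation": [36, 72, 0], "turn": [0, 0, 0]},
  {"translation": [36, 72, 0]},
  {"translation": [36, 72, 0]},
  {"translation": [36, 72, 0]},
  {"translation": [36, 72, 0]},
])

```text
schema error: expected keys translation, turn
```

Run:
```python
from h import *
st()
im=arm.get_image('wrist'); cv2.imwrite('pics/w1.png',im)
for q,z in [('shaft_top',.08),('off_point',.058),('shaft_foot',.058)]:
    r=arm.landmark_of('wrist',q); print(q,[(np.round(a['at'],1).tolist(),round(a['confidence'],2),np.round(at_z('wrist',a['at'],z),4).tolist()) for a in r[:2]])
```

```text
t 1.65 p [0.5232 0.1238 0.2296] rv [-3.1381e+00 -1.3710e-01 -1.1000e-03] F [0.04 0.55 0.85] M [-0.001  0.018  0.01 ] w 1.0032 q [-0.653  0.296  0.415  1.809 -0.135  1.064 -0.101]
shaft_top [([350.0, 259.7], 0.86, [0.5644, 0.0445, 0.08])]
off_point [([351.0, 230.7], 0.77, [0.5633, 0.073, 0.058]), ([257.9, 22.9], 0.6, [0.4571, 0.2669, 0.058])]
shaft_foot [([352.4, 255.4], 0.72, [0.5671, 0.0469, 0.058]), ([257.9, 28.5], 0.48, [0.4555, 0.265, 0.058])]
```

View pics/w1.png

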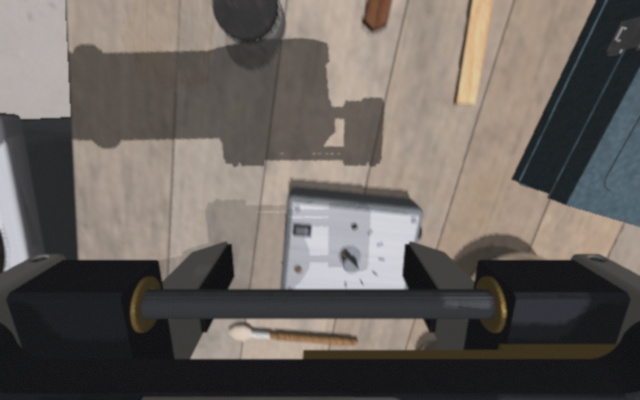

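>>> jog_arm([
  {"translation": [42, 15, 80], "turn": [0, 0, 0]},
  {"translation": [42, 15, 80], "turn": [0, 0, 0]},
  {"translation": [42, 15, 80], "turn": [0, 0, 0]},
  {"translation": [42, 15, 80], "turn": [0, 0, 0]},
  {"translation": [42, 15, 80], "turn": [0, 0, 0]},
])

```text
clock: 2.27
position: [0.565, 0.1155, 0.1494]
ee_rot: [-3.138, -0.139, 0.002]
force: [-0.1, -0.9, 0.9]
width: 0.998
```

Run:
```python
from h import *
st()
im=arm.get_image('wrist'); cv2.imwrite('pics/w2.png',im)
for q,z in [('shaft_top',.08),('off_point',.058),('shaft_foot',.058)]:
    r=arm.landmark_of('wrist',q); print(q,[(np.round(a['at'],1).tolist(),round(a['confidence'],2),np.round(at_z('wrist',a['at'],z),4).tolist()) for a in r[:2]])
    if q=='shaft_top': c=np.array(r[0]['at']).astype(int)
a=im[max(c[1]-60,0):c[1]+50,max(c[0]-80,0):c[0]+80]; print(c)
cv2.imwrite('pics/w2c.png',cv2.resize(a,None,fx=5,fy=5,interpolation=cv2.INTER_CUBIC))
```

```text
t 2.2667 p [0.565  0.1155 0.1494] rv [-3.1384e+00 -1.3870e-01  2.0000e-03] F [-0.14 -0.88  0.87] M [-0.091  0.031 -0.032] w 0.9978 q [-0.575  0.447  0.392  1.811 -0.209  0.925 -0.003]
shaft_top [([312.3, 294.0], 0.67, [0.5662, 0.05, 0.08])]
off_point [([314.3, 252.9], 0.75, [0.5656, 0.0756, 0.058])]
shaft_foot [([310.3, 281.7], 0.89, [0.5645, 0.0477, 0.058])]
[312 294]
```

View pics/w2c.png

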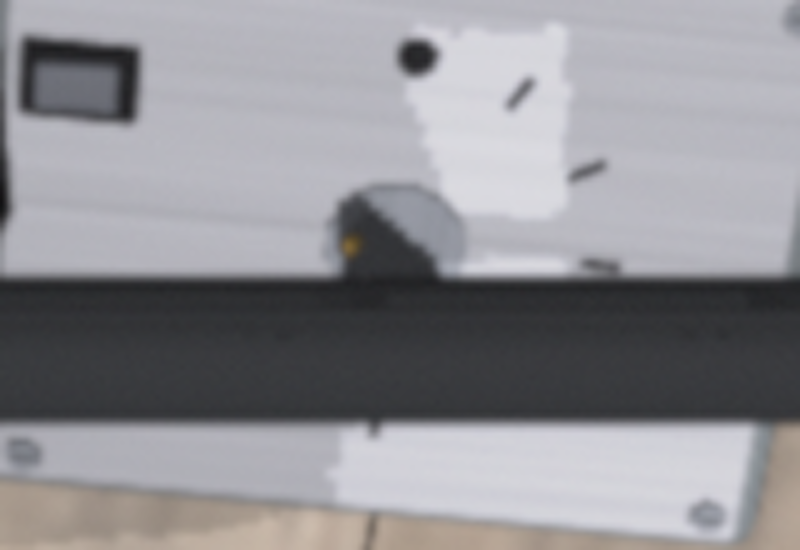

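```bash
python3 -c "
from h import *
to([.508,-.135,.14],-8)"
```

```text
t 2.4667 p [0.5659 0.1152 0.151 ] rv [-3.1372 -0.1382 -0.0037] F [ 0.26 -0.4   0.09] M [-0.054  0.029 -0.033] w 0.9993 q [-0.575  0.444  0.393  1.811 -0.209  0.924 -0.002]
trans mm [-79.7 244.2  10.5] turn [-0.002 -0.002  0.228]
```

>>> jog_arm([
  {"translation": [-80, 244, 10], "turn": [0, 0, 0.228]},
  {"translation": [-80, 244, 10], "turn": [0, 0, 0.228]},
  {"translation": [-80, 244, 10], "turn": [0, 0, 0.228]},
  {"translation": [-80, 244, 10], "turn": [0, 0, 0.228]},
  {"translation": [-80, 244, 10], "turn": [0, 0, 0.228]},
  {"translation": [-80, 244, 10], "turn": [0, 0, 0.228]},
  {"translation": [-80, 244, 10], "turn": [0, 0, 0.228]},
  {"translation": [-80, 244, 10], "turn": [0, 0, 0.228]},
  {"translation": [-80, 244, 10], "turn": [0, 0, 0.228]},
])

```text
clock: 3.22
position: [0.5075, -0.1357, 0.1402]
ee_rot: [-3.133, 0.223, -0.003]
force: [0.4, 0.9, -0.1]
width: 1.0
```

Run:
```python
from h import *
st()
im=arm.get_image('wrist'); cv2.imwrite('pics/w3.png',im)
for q,z in [('knob_centre',.02),('knob_pointer',.003),('control_knob',0)]:
    r=arm.landmark_of('wrist',q); print(q,[(np.round(a['at'],1).tolist(),round(a['confidence'],2),np.round(at_z('wrist',a['at'],z),4).tolist()) for a in r[:2]])
    if q=='knob_centre': c=np.array(r[0]['at']).astype(int)
a=im[max(c[1]-60,0):c[1]+50,max(c[0]-80,0):c[0]+80]; print(c)
cv2.imwrite('pics/w3c.png',cv2.resize(a,None,fx=4,fy=4,interpolation=cv2.INTER_CUBIC))
to([.508,-.2105,.14],-8)
```

```text
t 3.2167 p [ 0.5075 -0.1357  0.1402] rv [-3.1328e+00  2.2300e-01 -2.7000e-03] F [ 0.37  0.92 -0.11] M [-0.067  0.061 -0.035] w 0.9996 q [-0.209  0.389  0.491  1.953 -0.241  0.855  0.267]
knob_centre []Traceback (most recent call last):
  File "<stdin>", line 6, in <module>
IndexError: list index out of range
```

Run:
```python
from h import *
for q,z in [('knob_centre',.02),('knob_pointer',.003),('control_knob',0)]:
    r=arm.landmark_of('wrist',q); print(q,[(np.round(a['at'],1).tolist(),round(a['confidence'],2),np.round(at_z('wrist',a['at'],z),4).tolist()) for a in r[:2]])
```

```text
knob_centre []
knob_pointer [([363.8, 265.3], 0.76, [0.5423, -0.2141, 0.003])]
control_knob [([337.2, 262.1], 0.57, [0.516, -0.2087, 0.0])]
```

View pics/w3.png

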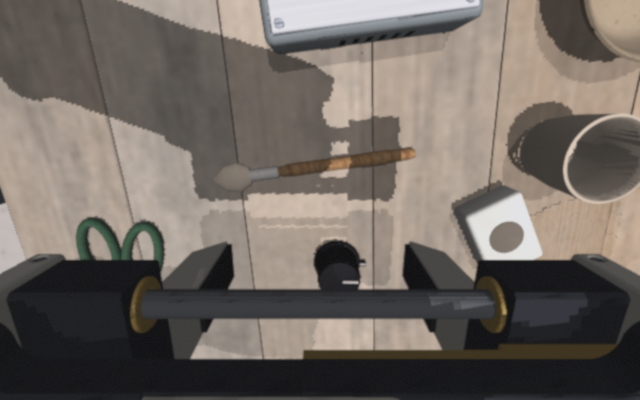

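```bash
python3 -c "
from h import *
to([.513,-.210,.07],-100)"
```

```text
t 3.4667 p [ 0.5077 -0.1342  0.1394] rv [-3.1336e+00  2.1720e-01 -5.0000e-04] F [-0.05  0.42  0.83] M [-0.125  0.068 -0.029] w 0.9959 q [-0.212  0.391  0.49   1.953 -0.241  0.854  0.268]
trans mm [15.7 74.4 69.4] turn [-1.000e-03  0.000e+00  1.607e+00]
```

>>> jog_arm([
  {"translation": [16, 74, 69], "turn": [0, 0, 1.607]},
  {"translation": [16, 74, 69], "turn": [0, 0, 1.607]},
  {"translation": [16, 74, 69], "turn": [0, 0, 1.607]},
  {"translation": [16, 74, 69], "turn": [0, 0, 1.607]},
  {"translation": [16, 74, 69], "turn": [0, 0, 1.607]},
  {"translation": [16, 74, 69], "turn": [0, 0, 1.607]},
  {"translation": [16, 74, 69], "turn": [0, 0, 1.607]},
  {"translation": [16, 74, 69], "turn": [0, 0, 1.607]},
  {"translation": [16, 74, 69], "turn": [0, 0, 1.607]},
  {"translation": [16, 74, 69], "turn": [0, 0, 1.607]},
  {"translation": [16, 74, 69], "turn": [0, 0, 1.607]},
  {"translation": [16, 74, 69], "turn": [0, 0, 1.607]},
])

```text
clock: 4.47
position: [0.5132, -0.2102, 0.0702]
ee_rot: [-2.137, 2.302, 0.0]
force: [-0.7, 0.2, 0.7]
width: 1.002
```

```bash
python3 -c "
from h import *
to([.513,-.210,.012],-100)"
```

```text
t 4.4667 p [ 0.5132 -0.2102  0.0702] rv [-2.1370e+00  2.3024e+00  3.0000e-04] F [-0.7   0.2   0.66] M [-0.027  0.132 -0.034] w 1.002 q [-0.283  0.64   0.853  1.962 -0.651  0.838 -0.715]
trans mm [-0.1  0.2 58.2] turn [-0.   0.   0.1]
```

>>> jog_arm([
  {"translation": [0, 0, 40], "turn": [0, 0, 0.1]},
  {"translation": [0, 0, 58], "turn": [0, 0, 0.1]},
  {"translation": [0, 0, 58], "turn": [0, 0, 0.1]},
])

```text
clock: 4.72
position: [0.511, -0.2088, 0.0089]
ee_rot: [2.025, -2.398, -0.008]
force: [-0.5, 1.0, 0.1]
width: 1.002
```

>>> jog_arm([
  {"translation": [0, 0, 0], "turn": [0, 0, 0]},
  {"translation": [0, 0, 0], "turn": [0, 0, 0]},
  {"translation": [0, 0, 0], "turn": [0, 0, 0]},
  {"translation": [0, 0, 0], "turn": [0, 0, 0]},
  {"translation": [0, 0, 0], "turn": [0, 0, 0]},
  {"translation": [0, 0, 0], "turn": [0, 0, 0]},
  {"translation": [0, 0, 0], "turn": [0, 0, 0]},
  {"translation": [0, 0, 0], "turn": [0, 0, 0]},
], claw=1, grip_force=6)

```text
clock: 5.38
position: [0.5127, -0.2113, 0.0124]
ee_rot: [-2.024, 2.402, -0.0]
force: [2.1, 1.2, -0.6]
width: 0.469
```

```bash
python3 -c "
from h import *
st()"
```

```text
t 5.3833 p [ 0.5127 -0.2113  0.0124] rv [-2.0243e+00  2.4021e+00 -2.0000e-04] F [ 2.15  1.17 -0.6 ] M [0.278 0.141 0.037] w 0.4693 q [-0.234  0.725  0.787  1.995 -0.766  0.745 -0.715]
```

>>> jog_arm([
  {"translation": [0, 0, 0], "turn": [0, 0, 0]},
  {"translation": [0, 0, 0], "turn": [0, 0, 0]},
  {"translation": [0, 0, 0], "turn": [0, 0, 0]},
])

```text
clock: 5.63
position: [0.5127, -0.2112, 0.0124]
ee_rot: [-2.024, 2.402, 0.0]
force: [-0.7, 0.9, 3.6]
width: 0.429
```

>>> jog_arm([
  {"translation": [0, 0, 0], "turn": [0, 0, 0]},
  {"translation": [0, 0, 0], "turn": [0, 0, 0]},
  {"translation": [0, 0, 0], "turn": [0, 0, 0]},
], claw=-0.4)

```text
clock: 5.88
position: [0.5125, -0.2114, 0.0122]
ee_rot: [2.024, -2.402, 0.0]
force: [0.2, -0.7, 0.7]
width: 0.598
```

>>> jog_arm([
  {"translation": [0, 0, 0], "turn": [0, 0, -1.57]},
  {"translation": [0, 0, 0], "turn": [0, 0, -1.57]},
  {"translation": [0, 0, 0], "turn": [0, 0, -1.57]},
  {"translation": [0, 0, 0], "turn": [0, 0, -1.57]},
  {"translation": [0, 0, 0], "turn": [0, 0, -1.57]},
  {"translation": [0, 0, 0], "turn": [0, 0, -1.57]},
  {"translation": [0, 0, 0], "turn": [0, 0, -1.57]},
  {"translation": [0, 0, 0], "turn": [0, 0, -1.57]},
  {"translation": [0, 0, 0], "turn": [0, 0, -1.57]},
  {"translation": [0, 0, 0], "turn": [0, 0, -1.57]},
  {"translation": [0, 0, 0], "turn": [0, 0, -1.57]},
  {"translation": [0, 0, 0], "turn": [0, 0, -1.57]},
])

```text
clock: 6.88
position: [0.5125, -0.2115, 0.0122]
ee_rot: [3.12, -0.368, 0.0]
force: [-0.3, -0.5, 0.0]
width: 0.7
```

```bash
python3 -c "
from h import *
to([.513,-.211,.012],-10)"
```

```text
t 6.8833 p [ 0.5125 -0.2115  0.0122] rv [ 3.1197e+00 -3.6850e-01  1.0000e-04] F [-0.26 -0.51  0.05] M [-0.025  0.03   0.011] w 0.7002 q [ 0.029  0.615  0.376  1.975 -0.374  0.619  0.415]
trans mm [ 0.4 -0.6  0.2] turn [ 0.    -0.    -0.061]
```

>>> jog_arm([
  {"translation": [0, 0, 0], "turn": [0, 0, -0.061]},
  {"translation": [0, 0, 0], "turn": [0, 0, -0.061]},
])

```text
clock: 7.05
position: [0.5124, -0.2117, 0.0123]
ee_rot: [-3.129, 0.279, -0.0]
force: [0.7, -0.2, -0.5]
width: 0.698
```

>>> jog_arm([
  {"translation": [0, 0, 0], "turn": [0, 0, 0]},
  {"translation": [0, 0, 0], "turn": [0, 0, 0]},
  {"translation": [0, 0, 0], "turn": [0, 0, 0]},
  {"translation": [0, 0, 0], "turn": [0, 0, 0]},
  {"translation": [0, 0, 0], "turn": [0, 0, 0]},
  {"translation": [0, 0, 0], "turn": [0, 0, 0]},
  {"translation": [0, 0, 0], "turn": [0, 0, 0]},
], claw=1, grip_force=25)

```text
clock: 7.63
position: [0.5127, -0.2113, 0.0123]
ee_rot: [3.129, -0.283, 0.0]
force: [0.7, 1.1, -0.5]
width: 0.419
```

```bash
python3 -c "
from h import *
to([.5652,.048,.112],52)
print(yaw())"
```

```text
t 7.6333 p [ 0.5127 -0.2113  0.0123] rv [ 3.1288e+00 -2.8270e-01  1.0000e-04] F [ 0.75  1.06 -0.52] M [-0.107 -0.004  0.066] w 0.4193 q [ 0.039  0.613  0.361  1.973 -0.359  0.617  0.455]
trans mm [   5.2 -264.5  -99.7] turn [ 0.    -0.    -1.088]
-10.32741064254383
```

>>> jog_arm([
  {"translation": [0, 0, -20], "turn": [0, 0, 0]},
  {"translation": [0, 0, -60], "turn": [0, 0, 0]},
  {"translation": [0, 0, -100], "turn": [0, 0, 0]},
  {"translation": [5, -264, -100], "turn": [0, 0, -1.0]},
  {"translation": [5, -264, -100], "turn": [0, 0, -1.0]},
  {"translation": [5, -264, -100], "turn": [0, 0, -1.0]},
  {"translation": [5, -264, -100], "turn": [0, 0, -1.0]},
  {"translation": [5, -264, -100], "turn": [0, 0, -1.0]},
  {"translation": [5, -264, -100], "turn": [0, 0, -1.0]},
  {"translation": [5, -264, -100], "turn": [0, 0, -1.0]},
  {"translation": [5, -264, -100], "turn": [0, 0, -1.0]},
  {"translation": [5, -264, -100], "turn": [0, 0, -1.0]},
])

```text
clock: 8.63
position: [0.5644, 0.0491, 0.1119]
ee_rot: [-2.875, -1.264, 0.001]
force: [0.3, -0.0, -1.5]
width: 0.422
```

Run:
```python
from h import *
to([.5652,.048,.105],50); print(yaw())
w=arm.get_image('wrist'); s=arm.get_image('side')
for q,z in [('knob_centre',.113),('knob_pointer',.096)]:
  for c in ['wrist','side','top']:
    if c=='top' and q=='knob_centre': t=arm.get_image('top')
    r=arm.landmark_of(c,q); print(q,c,[(np.round(a['at'],1).tolist(),round(a['confidence'],2),np.round(at_z(c,a['at'],z),4).tolist()) for a in r[:2]])
r=arm.landmark_of('side','shaft_top');print(r[:1])
k=cv2.resize(s[130:230,250:390],None,fx=5.6,fy=5.6,interpolation=cv2.INTER_CUBIC)
cv2.imwrite('pics/s4.png',k); cv2.imwrite('pics/w4.png',w)
```

```text
t 8.6333 p [0.5644 0.0491 0.1119] rv [-2.8753e+00 -1.2644e+00  1.0000e-03] F [ 0.28 -0.03 -1.55] M [-0.068 -0.008  0.037] w 0.4222 q [-0.295  0.463  0.157  1.859 -0.096  0.827  0.74 ]
trans mm [-0.3  1.3  6.9] turn [-0.001  0.    -0.044]
47.47291432251646
knob_centre wrist [([317.7, 266.1], 0.92, [0.5653, 0.0449, 0.113])]
knob_centre side [([308.9, 180.8], 0.74, [0.5665, 0.0617, 0.113])]
knob_centre top []
knob_pointer wrist [([371.7, 253.7], 0.57, [0.5879, 0.0677, 0.096]), ([318.6, 251.9], 0.38, [0.5658, 0.0458, 0.096])]
knob_pointer side [([313.8, 181.2], 0.75, [0.5875, 0.1022, 0.096])]
knob_pointer top []
[{'at': [308.7, 192.9], 'confidence': 0.58}]
```

View pics/w4.png

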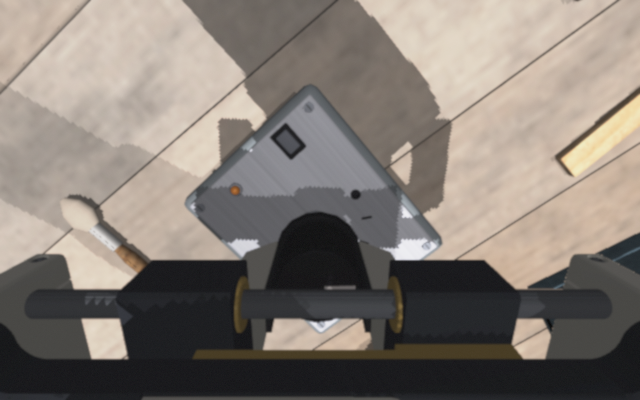

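View pics/s4.png

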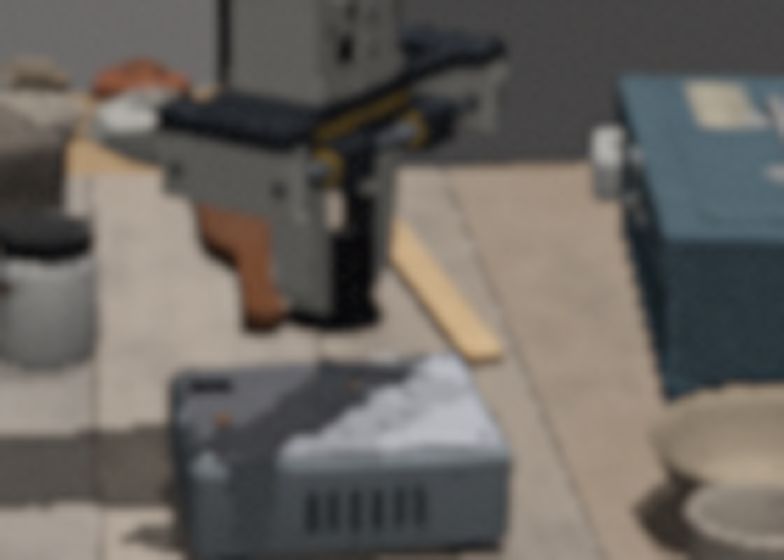

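>>> jog_arm([
  {"translation": [0, 1, 10], "turn": [0, 0, 0]},
  {"translation": [0, 1, 19], "turn": [0, 0, 0]},
  {"translation": [0, 1, 23], "turn": [0, 0, 0]},
  {"translation": [0, 1, 23], "turn": [0, 0, 0]},
])

```text
clock: 9.47
position: [0.5643, 0.0467, 0.0875]
ee_rot: [-2.881, -1.252, 0.005]
force: [0.1, 0.2, -1.2]
width: 0.418
```

>>> jog_arm([
  {"translation": [0, 0, 1], "turn": [0, 0, 0]},
  {"translation": [0, 0, 2], "turn": [0, 0, 0]},
  {"translation": [0, 0, 2], "turn": [0, 0, 0]},
])

```text
clock: 9.72
position: [0.5656, 0.0469, 0.0873]
ee_rot: [2.881, 1.252, 0.0]
force: [-0.2, 1.3, -1.5]
width: 0.418
```

>>> jog_arm([
  {"translation": [0, 0, 0.5], "turn": [0, 0, 0]},
  {"translation": [0, 0, 1], "turn": [0, 0, 0]},
  {"translation": [0, 0, 1], "turn": [0, 0, 0]},
])

```text
clock: 9.97
position: [0.5656, 0.0469, 0.0864]
ee_rot: [2.881, 1.252, 0.0]
force: [-0.1, -0.6, -0.5]
width: 0.421
```

```bash
python3 -c "
from h import *
st();print(yaw())"
```

```text
t 9.9667 p [0.5656 0.0469 0.0864] rv [2.8813e+00 1.2521e+00 5.0000e-04] F [-0.08 -0.62 -0.47] M [-0.059 -0.004  0.023] w 0.421 q [-0.287  0.498  0.153  1.88  -0.105  0.772  0.743]
46.97775250980592
```

>>> jog_arm([
  {"translation": [0, 0, 0.5], "turn": [0, 0, 0]},
  {"translation": [0, 0, 1], "turn": [0, 0, 0]},
  {"translation": [0, 0, 1], "turn": [0, 0, 0]},
])

```text
clock: 10.22
position: [0.5655, 0.0468, 0.0852]
ee_rot: [-2.881, -1.252, 0.0]
force: [-0.6, -0.1, -1.3]
width: 0.422
```

>>> jog_arm([
  {"translation": [0, 0, 0.5], "turn": [0, 0, 0]},
  {"translation": [0, 0, 1], "turn": [0, 0, 0]},
  {"translation": [0, 0, 1], "turn": [0, 0, 0]},
])

```text
clock: 10.47
position: [0.5654, 0.0468, 0.0842]
ee_rot: [-2.881, -1.252, 0.0]
force: [0.4, -0.3, -1.6]
width: 0.421
```

>>> jog_arm([
  {"translation": [0, 0, 0.3], "turn": [0, 0, 0]},
  {"translation": [0, 0, 0.5], "turn": [0, 0, 0]},
  {"translation": [0, 0, 0.5], "turn": [0, 0, 0]},
])

```text
clock: 10.72
position: [0.5655, 0.0468, 0.0837]
ee_rot: [-2.881, -1.252, 0.0]
force: [-0.3, -0.2, -0.8]
width: 0.42
```

>>> jog_arm([
  {"translation": [0, 0, 0.5], "turn": [0, 0, 0]},
  {"translation": [0, 0, 1], "turn": [0, 0, 0]},
  {"translation": [0, 0, 1], "turn": [0, 0, 0]},
])

```text
clock: 10.97
position: [0.5655, 0.0468, 0.0827]
ee_rot: [-2.881, -1.252, 0.0]
force: [-0.2, -0.2, -1.4]
width: 0.421
```

>>> jog_arm([
  {"translation": [0, 0, 0.5], "turn": [0, 0, 0]},
  {"translation": [0, 0, 1], "turn": [0, 0, 0]},
  {"translation": [0, 0, 1], "turn": [0, 0, 0]},
])

```text
clock: 11.22
position: [0.5655, 0.0468, 0.0817]
ee_rot: [-2.881, -1.252, 0.0]
force: [0.1, 0.3, -1.7]
width: 0.417
```

```bash
python3 -c "
from h import *
st();print(yaw())"
```

```text
t 11.2167 p [0.5655 0.0468 0.0817] rv [-2.8812e+00 -1.2521e+00  1.0000e-04] F [ 0.14  0.35 -1.69] M [ 0.002 -0.04  -0.05 ] w 0.4171 q [-0.286  0.504  0.152  1.883 -0.106  0.762  0.744]
46.978133712769626
```

>>> jog_arm([
  {"translation": [0, 0, 0.5], "turn": [0, 0, 0]},
  {"translation": [0, 0, 1], "turn": [0, 0, 0]},
  {"translation": [0, 0, 1], "turn": [0, 0, 0]},
])

```text
clock: 11.47
position: [0.5655, 0.0468, 0.0807]
ee_rot: [-2.881, -1.252, 0.0]
force: [0.0, 0.2, -1.8]
width: 0.422
```

>>> jog_arm([
  {"translation": [0, 0, 0.5], "turn": [0, 0, 0]},
  {"translation": [0, 0, 1], "turn": [0, 0, 0]},
  {"translation": [0, 0, 1], "turn": [0, 0, 0]},
])

```text
clock: 11.72
position: [0.5655, 0.0468, 0.0797]
ee_rot: [-2.881, -1.252, 0.0]
force: [-0.1, 0.3, -0.9]
width: 0.419
```

>>> jog_arm([
  {"translation": [0, 0, 0.5], "turn": [0, 0, 0]},
  {"translation": [0, 0, 1], "turn": [0, 0, 0]},
  {"translation": [0, 0, 1], "turn": [0, 0, 0]},
])

```text
clock: 11.97
position: [0.5655, 0.0468, 0.0787]
ee_rot: [-2.881, -1.252, 0.0]
force: [-0.1, 0.5, -1.7]
width: 0.419
```

>>> jog_arm([
  {"translation": [0, 0, 0.5], "turn": [0, 0, 0]},
  {"translation": [0, 0, 1], "turn": [0, 0, 0]},
  {"translation": [0, 0, 1], "turn": [0, 0, 0]},
])

```text
clock: 12.22
position: [0.5655, 0.0468, 0.0777]
ee_rot: [-2.881, -1.252, 0.0]
force: [0.1, -0.8, -1.4]
width: 0.416
```

```bash
python3 -c "
from h import *
st();print(yaw())"
```

```text
t 12.2167 p [0.5655 0.0468 0.0777] rv [-2.8812e+00 -1.2522e+00  1.0000e-04] F [ 0.06 -0.76 -1.44] M [-0.021  0.076  0.022] w 0.4164 q [-0.285  0.51   0.151  1.886 -0.107  0.753  0.745]
46.97884875158857
```

>>> jog_arm([
  {"translation": [0, 0, 0.5], "turn": [0, 0, 0]},
  {"translation": [0, 0, 1], "turn": [0, 0, 0]},
  {"translation": [0, 0, 1], "turn": [0, 0, 0]},
])

```text
clock: 12.47
position: [0.5655, 0.0469, 0.0767]
ee_rot: [-2.881, -1.252, 0.0]
force: [-0.3, -0.5, -0.5]
width: 0.417
```

>>> jog_arm([
  {"translation": [0, 0, 0.5], "turn": [0, 0, 0]},
  {"translation": [0, 0, 1], "turn": [0, 0, 0]},
  {"translation": [0, 0, 1], "turn": [0, 0, 0]},
])

```text
clock: 12.72
position: [0.5656, 0.0469, 0.0759]
ee_rot: [-2.881, -1.252, -0.0]
force: [-1.6, 0.3, 2.4]
width: 0.416
```

>>> jog_arm([
  {"translation": [0, 0, 0.5], "turn": [0, 0, 0]},
  {"translation": [0, 0, 1], "turn": [0, 0, 0]},
  {"translation": [0, 0, 1], "turn": [0, 0, 0]},
])

```text
clock: 12.97
position: [0.5655, 0.0469, 0.0747]
ee_rot: [-2.881, -1.252, -0.0]
force: [-0.9, 0.5, -0.1]
width: 0.419
```

```bash
python3 -c "
from h import *
st();print(yaw())"
```

```text
t 12.9667 p [0.5655 0.0469 0.0747] rv [-2.8812e+00 -1.2523e+00 -2.0000e-04] F [-0.85  0.53 -0.09] M [0.032 0.177 0.033] w 0.4193 q [-0.285  0.514  0.15   1.889 -0.108  0.747  0.746]
46.98317892526837
```

>>> jog_arm([
  {"translation": [0, 0, 0.5], "turn": [0, 0, 0]},
  {"translation": [0, 0, 0.5], "turn": [0, 0, 0]},
])

```text
clock: 13.13
position: [0.5654, 0.0468, 0.074]
ee_rot: [-2.881, -1.252, 0.0]
force: [-0.2, 0.8, -0.2]
width: 0.421
```

>>> jog_arm([
  {"translation": [0, 0, 0.5], "turn": [0, 0, 0]},
  {"translation": [0, 0, 0.5], "turn": [0, 0, 0]},
])

```text
clock: 13.3
position: [0.5653, 0.0468, 0.0734]
ee_rot: [-2.881, -1.252, 0.001]
force: [0.2, 0.7, -3.7]
width: 0.419
```

>>> jog_arm([
  {"translation": [0, 0, 0.5], "turn": [0, 0, 0]},
  {"translation": [0, 0, 0.5], "turn": [0, 0, 0]},
])

```text
clock: 13.47
position: [0.5653, 0.0468, 0.073]
ee_rot: [-2.881, -1.252, 0.001]
force: [-1.0, 0.9, -3.3]
width: 0.425
```

Run:
```python
from h import *
st();print(yaw())
w=arm.get_image('wrist');s=arm.get_image('side')
k=cv2.resize(s[130:230,260:370],None,fx=5,fy=5,interpolation=cv2.INTER_CUBIC)
cv2.imwrite('pics/s5.png',k); cv2.imwrite('pics/w5.png',w)
```

```text
t 13.4667 p [0.5653 0.0468 0.073 ] rv [-2.8812e+00 -1.2521e+00  7.0000e-04] F [-0.97  0.91 -3.28] M [ 0.071  0.115 -0.013] w 0.4251 q [-0.284  0.516  0.149  1.89  -0.109  0.744  0.746]
46.97737580062357
```

View pics/s5.png

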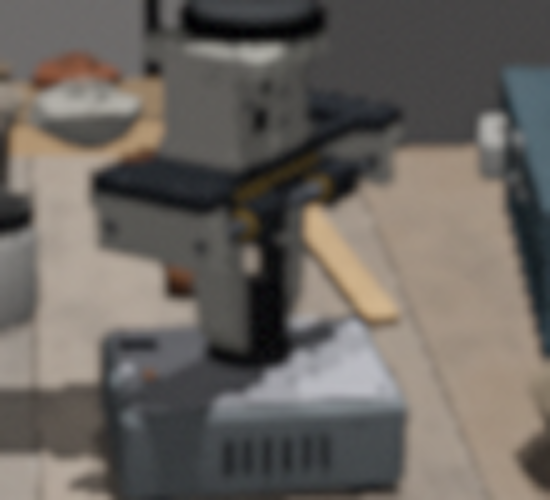

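>>> jog_arm([
  {"translation": [0, 0, 0.5], "turn": [0, 0, 0]},
  {"translation": [0, 0, 1], "turn": [0, 0, 0]},
  {"translation": [0, 0, 1], "turn": [0, 0, 0]},
])

```text
clock: 13.82
position: [0.5653, 0.0469, 0.072]
ee_rot: [-2.881, -1.252, 0.001]
force: [0.1, 0.8, -5.3]
width: 0.418
```

>>> jog_arm([
  {"translation": [0, 0, 0.5], "turn": [0, 0, 0]},
  {"translation": [0, 0, 1], "turn": [0, 0, 0]},
  {"translation": [0, 0, 1], "turn": [0, 0, 0]},
])

```text
clock: 14.07
position: [0.5655, 0.0468, 0.0713]
ee_rot: [2.881, 1.252, -0.0]
force: [-0.5, -0.4, -3.0]
width: 0.423
```

>>> jog_arm([
  {"translation": [0, 0, 0.5], "turn": [0, 0, 0]},
  {"translation": [0, 0, 1], "turn": [0, 0, 0]},
  {"translation": [0, 0, 1], "turn": [0, 0, 0]},
])

```text
clock: 14.32
position: [0.5656, 0.0467, 0.0704]
ee_rot: [2.881, 1.252, 0.0]
force: [-1.0, -0.2, -1.1]
width: 0.42
```

```bash
python3 -c "
from h import *
st();print(yaw())"
```

```text
t 14.3167 p [0.5656 0.0467 0.0704] rv [2.8812e+00 1.2520e+00 2.0000e-04] F [-0.97 -0.22 -1.06] M [-0.073  0.243 -0.041] w 0.4197 q [-0.283  0.52   0.149  1.892 -0.11   0.738  0.747]
46.974945977450766
```

>>> jog_arm([
  {"translation": [0, 0, 0.5], "turn": [0, 0, 0]},
  {"translation": [0, 0, 0.5], "turn": [0, 0, 0]},
  {"translation": [0, 0, 0.5], "turn": [0, 0, 0]},
])

```text
clock: 14.57
position: [0.5656, 0.0467, 0.0702]
ee_rot: [2.881, 1.252, 0.0]
force: [-2.1, 0.2, 5.0]
width: 0.417
```

>>> jog_arm([
  {"translation": [0, 0, 0.5], "turn": [0, 0, 0]},
  {"translation": [0, 0, 0.5], "turn": [0, 0, 0]},
  {"translation": [0, 0, 0.5], "turn": [0, 0, 0]},
])

```text
clock: 14.82
position: [0.5656, 0.0467, 0.0701]
ee_rot: [-2.881, -1.252, -0.001]
force: [-5.3, -1.6, 11.2]
width: 0.421
```

>>> jog_arm([
  {"translation": [0, 0, -0.6], "turn": [0, 0, 0]},
  {"translation": [0, 0, -0.6], "turn": [0, 0, -0.1]},
  {"translation": [0, 0, -0.6], "turn": [0, 0, -0.2]},
  {"translation": [0, 0, -0.6], "turn": [0, 0, -0.3]},
  {"translation": [0, 0, -0.6], "turn": [0, 0, -0.4]},
  {"translation": [0, 0, -0.6], "turn": [0, 0, -0.5]},
  {"translation": [0, 0, -0.6], "turn": [0, 0, -0.6]},
  {"translation": [0, 0, -0.6], "turn": [0, 0, -0.7]},
  {"translation": [0, 0, -0.6], "turn": [0, 0, -0.7]},
  {"translation": [0, 0, -0.6], "turn": [0, 0, -0.7]},
])

```text
clock: 15.65
position: [0.5655, 0.0473, 0.0702]
ee_rot: [-2.278, -2.163, -0.001]
force: [-3.9, 1.6, 4.9]
width: 0.416
```

Run:
```python
from h import *
st();print(yaw())
w=arm.get_image('wrist'); cv2.imwrite('pics/w6.png',w)
for q,z in [('knob_centre',.078),('knob_pointer',.061),('off_point',.058)]:
    r=arm.landmark_of('wrist',q); print(q,[(np.round(a['at'],1).tolist(),round(a['confidence'],2),np.round(at_z('wrist',a['at'],z),4).tolist()) for a in r[:2]])
cv2.imwrite('pics/w6c.png',cv2.resize(w[150:330,220:440],None,fx=3.6,fy=3.3,interpolation=cv2.INTER_CUBIC))
```

```text
t 15.65 p [0.5655 0.0473 0.0702] rv [-2.2780e+00 -2.1627e+00 -1.1000e-03] F [-3.91  1.56  4.91] M [0.304 0.764 0.065] w 0.4164 q [-0.145  0.52  -0.044  1.88   0.031  0.742  1.313]
87.02412802475045
knob_centre [([315.7, 266.5], 0.85, [0.5635, 0.0467, 0.078])]
knob_pointer [([367.6, 251.7], 0.9, [0.5649, 0.0757, 0.061])]
off_point [([365.0, 248.2], 0.87, [0.5641, 0.0746, 0.058])]
```

View pics/w6c.png

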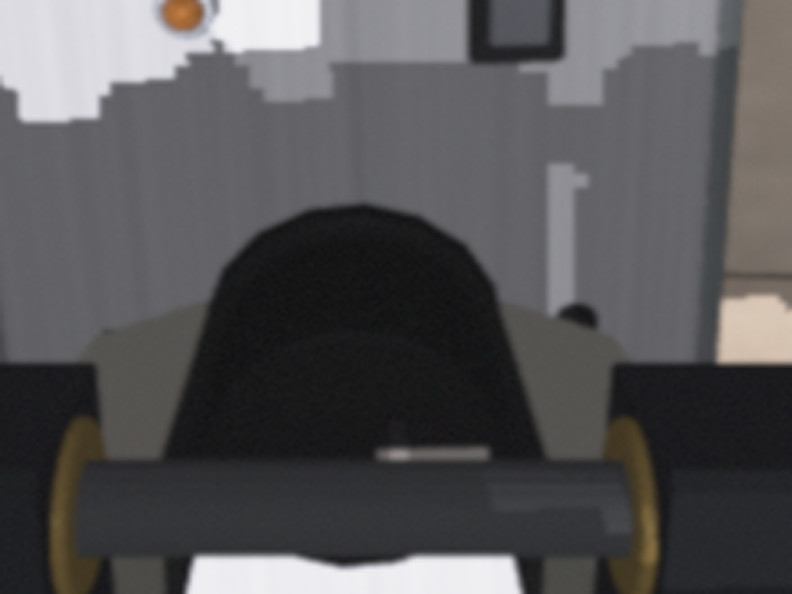

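Run:
```python
from h import *
d=at_z('wrist',(380.3,245.5),.058); print(d)
c=arm.observe()['position'][:2]; v=d[:2]-c; print(v,np.degrees(np.arctan2(v[1],v[0])))
w=cv2.imread('pics/w6.png')
for a,b in [((360.5,150),(351.5,168))]: pass
# brushed/edge lines: detect long straight edges
e=cv2.Canny(w[0:262],40,120)
L=cv2.HoughLinesP(e,1,np.pi/720,50,minLineLength=60,maxLineGap=8)
for l in (L[:,0] if L is not None else []):
    p=at_z('wrist',l[:2].astype(float),.058);q=at_z('wrist',l[2:].astype(float),.058); v=q-p
    print(l,np.round(p[:2],3),np.round(q[:2],3),round(np.degrees(np.arctan2(v[1],v[0]))%180,2))
# white line angle
roi=w[270:300,320:360].max(axis=2); ys,xs=np.where(roi>110); print(len(xs), np.polyfit(xs,ys,1) if len(xs)>5 else None, xs.min()+320,xs.max()+320,ys.mean()+270)
```

```text
[0.56283708 0.08333199 0.058     ]
[-0.00265902  0.03606724] 94.21644875665224
[259  45 603  58] [0.456 0.025] [0.47  0.189] 85.05
[ 85  40 493  56] [ 0.45  -0.056] [0.467 0.137] 84.98
[103 221 187 224] [ 0.54 -0.07] [ 0.544 -0.024] 84.82
[  8 221 109 224] [ 0.537 -0.123] [ 0.542 -0.067] 85.19
[225 114 320 111] [0.487 0.005] [0.488 0.053] 88.76
[133  40 221  43] [ 0.451 -0.034] [0.454 0.008] 85.25
[449 233 535 235] [0.557 0.122] [0.561 0.17 ] 85.59
[390 260 485 260] [0.572 0.089] [0.575 0.144] 87.01
[421 234 520 237] [0.557 0.106] [0.562 0.162] 85.15
[282 127 413 123] [0.495 0.033] [0.496 0.1  ] 88.72
[ 77  56 125 252] [ 0.456 -0.062] [ 0.559 -0.062] 179.71
[198 126 216 256] [ 0.492 -0.009] [ 0.565 -0.011] 178.89
[  0 218  61 220] [ 0.535 -0.127] [ 0.538 -0.093] 85.0
[ 88 129 111 219] [ 0.49  -0.066] [ 0.539 -0.066] 179.98
[538 238 614 240] [0.563 0.172] [0.566 0.215] 85.39
[512  57 591  60] [0.468 0.146] [0.471 0.184] 85.04
[151 260 246 260] [ 0.565 -0.049] [0.568 0.006] 87.01
[238 109 304 105] [0.485 0.012] [0.484 0.045] 90.34
[420 243 428 119] [0.562 0.106] [0.494 0.107] 178.97
[201 119 293 115] [ 0.488 -0.007] [0.489 0.039] 89.42
[ 74 154  93 227] [ 0.503 -0.076] [ 0.543 -0.077] 179.18
[483  89 487 165] [0.481 0.133] [0.52  0.139] 8.7
[ 66  56  80 118] [ 0.456 -0.067] [ 0.485 -0.068] 177.95
15 [ 0.04787234 16.70212766] 328 333 287.2
```

>>> jog_arm([
  {"translation": [0, 0, -0.3], "turn": [0, 0, -0.03]},
  {"translation": [0, 0, -0.3], "turn": [0, 0, -0.03]},
  {"translation": [0, 0, -0.3], "turn": [0, 0, -0.03]},
])

```text
clock: 16.1
position: [0.5654, 0.0473, 0.0702]
ee_rot: [-2.245, -2.197, -0.001]
force: [-3.4, 1.8, 2.1]
width: 0.424
```

>>> jog_arm([
  {"translation": [0, 0, 0], "turn": [0, 0, 0]},
  {"translation": [0, 0, 0], "turn": [0, 0, 0]},
  {"translation": [0, 0, 0], "turn": [0, 0, 0]},
  {"translation": [0, 0, 0], "turn": [0, 0, 0]},
  {"translation": [0, 0, 0], "turn": [0, 0, 0]},
  {"translation": [0, 0, 0], "turn": [0, 0, 0]},
], claw=-0.4)

```text
clock: 16.6
position: [0.5657, 0.0467, 0.0702]
ee_rot: [2.245, 2.198, 0.0]
force: [-0.2, 0.5, -0.2]
width: 0.696
```

```bash
python3 -c "
from h import *
print(yaw());to([.495,.047,.20],89)"
```

```text
88.78975600119576
t 16.6 p [0.5657 0.0467 0.0702] rv [2.2446e+00 2.1977e+00 2.0000e-04] F [-0.16  0.45 -0.23] M [0.031 0.064 0.017] w 0.6961 q [-0.14   0.52  -0.051  1.879  0.038  0.743  1.338]
trans mm [  -1.2  -70.6 -129.8] turn [ 0.     0.    -0.004]
```

>>> jog_arm([
  {"translation": [0, 0, -20], "turn": [0, 0, 0]},
  {"translation": [0, 0, -55], "turn": [0, 0, 0]},
  {"translation": [0, -25, -90], "turn": [0, 0, 0]},
  {"translation": [0, -60, -115], "turn": [0, 0, 0]},
  {"translation": [0, -85, -130], "turn": [0, 0, 0]},
  {"translation": [0, -85, -130], "turn": [0, 0, 0]},
  {"translation": [0, -85, -130], "turn": [0, 0, 0]},
])

```text
clock: 17.18
position: [0.4804, 0.0487, 0.2015]
ee_rot: [2.243, 2.197, 0.004]
force: [0.6, -0.4, 0.2]
width: 0.703
```

Run:
```python
from h import *
st();print(yaw())
w=arm.get_image('wrist'); cv2.imwrite('pics/w7.png',w)
for q,z in [('knob_centre',.078),('knob_pointer',.061),('off_point',.058)]:
    r=arm.landmark_of('wrist',q); print(q,[(np.round(a['at'],1).tolist(),round(a['confidence'],2),np.round(at_z('wrist',a['at'],z),4).tolist()) for a in r[:2]])
    if q=='knob_centre': c=np.array(r[0]['at']).astype(int)
y0,x0=max(c[1]-60,0),c[0]-80; print(x0,y0)
cv2.imwrite('pics/w7c.png',cv2.resize(w[y0:y0+110,x0:x0+160],None,fx=5,fy=5,interpolation=cv2.INTER_CUBIC))
```

```text
t 17.1833 p [0.4804 0.0487 0.2015] rv [2.2428 2.1975 0.0037] F [ 0.6  -0.36  0.2 ] M [ 0.026 -0.001 -0.043] w 0.7026 q [-0.155  0.233 -0.069  1.941  0.02   0.965  1.318]
88.83137542505786
knob_centre [([315.9, 276.5], 0.86, [0.5593, 0.0454, 0.078])]
knob_pointer [([347.8, 272.5], 0.79, [0.5647, 0.0777, 0.061])]
off_point [([345.1, 268.6], 0.71, [0.5615, 0.0751, 0.058]), ([318.3, 273.6], 0.23, [0.5667, 0.0475, 0.058])]
235 216
```

View pics/w7c.png

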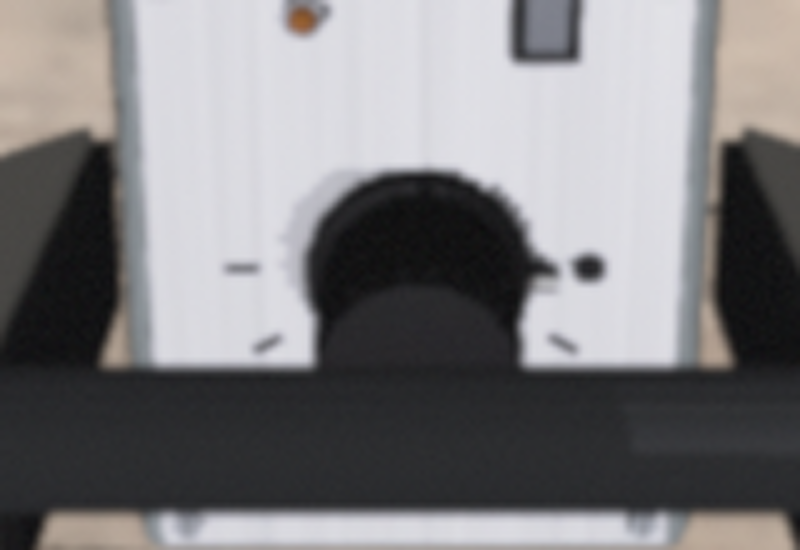

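```bash
python3 -c "
from h import *
print(arm.sign_off())"
```

```text
the job is handed in; nothing more can be done
None
```

The knob is back on the D-shaft, pressed home against the panel and turned to OFF. I let go, backed the gripper well clear, and handed the job in at about 17 s of the 72 s allowed.

- **Fit:** I read the shaft's flat from the wrist camera at about 55° from the robot's x axis. I lowered the knob with its pointer at 47° in steps of 1 mm or less. It entered without needing a search turn. I felt the detent only faintly: the highest reading before home was 2.4 N upward, then about 5 N pulling the knob down. That is below the 5 to 15 N expected, but readings were taken only between steps, so a peak could have been missed.
- **Home:** the knob stopped solid at tool height 70.2 mm, against 70.3 mm expected for skirt on panel. The highest pressing reading was 11 N.
- **OFF:** the last wrist picture shows the pointer nub on the line from the opposite tick through the axis to the OFF dot, within about 1 to 2°. Before the last small turn, the angle estimates had disagreed by a few degrees: 89 to 94° for the OFF dot and 87 to 88.5° for the pointer. I took that final picture as the deciding check.
- **Other things:** I never moved the arm close to them. I did not take a closing overview picture to confirm they are where they were.

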